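# Centre the specimen and wedge up a sagging microscope stage

### The arm

A 6-joint arm with a two-finger parallel gripper is mounted at the origin on the work surface. World frame = base frame: x ahead of the robot, y to its left, z up, the work surface at z = 0. Lengths are in m, angles in degrees, forces in N, time in s.
With the tool pointing down it reaches from about 0.3 to 0.75 m from the base axis. Payload 8.5 kg.
Tool frame: the origin (TCP) lies on the centre line of the jaws, within the pads' length; the fingertips stand 17 mm ahead of it and the grasp point (between the pads) lies 2 mm behind it (env.tip_extent is the distance from the TCP to the fingertips, in m); z points along the fingers, y is the direction in which the jaws open and shut (so a half turn about z gives the same grasp; the last joint's range is limited). The gripper opens to 85 mm and grips with 20 to 120 N. Pads are 22 mm wide; open, the fingers measure 114 mm over their backs; the gripper's body (76 mm by 85 mm) begins 54 mm behind the grasp point. The pads swing forward as they close: fully open they stand 13 mm farther back than shut.
Start: joints at [55.216, 21.807, 74.336, -0, 83.858, -12.336], TCP at [0.21, 0.508, 0.248] pointing down, gripper open.
Joint ranges: [-178.18, 178.18], [-50.72, 133.34], [12.68, 142.11], [-81.47, 261.47], [9.98, 163.14], [-165.26, 165.26]. Speed limits (degrees/s): [136.94, 136.94, 180, 180, 180, 180].

### API

Orientations are given as a 3x3 rotation matrix whose columns are the frame's x, y, z axes.
In Python, from rig import telemetry, get_image, camera_params, close_job, env gives the robot as it stands.
- The arm moves only by the tool apply_moves, never from a script. Its argument "motion" is a list of rows, each an object of numbers: "tx", "ty", "tz": the shift along the tool's x, y, z in cm; "turn": the turn about the tool's z in degrees; "jaw": the gripper's target within -1 to 1 (fully open at 1, half-way at 0, shut at -1). In form: [{"tx": .., "ty": .., "tz": .., "turn": .., "jaw": ..}, ...]. A call has 1 to 5 rows; each row is the pose to reach, as a shift and turn from the pose measured when the call began, along the tool's axes at that moment; what a row does not reach only later rows make up. A row lasts 1/12 s, in which the tool goes at most 41.7 mm and 7.16 degrees, less where a joint would pass 70% of its speed; a pose out of reach is approached as far as the arm can. A call with a gripper value outside its range is refused whole. The fingers move at their own pace and stop on an object; "squeeze" is the grip in N (left out, the last holds). Time passes only in rows, so rows that repeat a pose let the fingers close. It gives the time, the measured TCP pose, the force and the opening at its end, in the units of the state.
- telemetry.observe(): the state, without advancing time (a new reading comes with each control period).
- get_image(name): name is "scene" or "top" or "wrist"; returns (picture, depth): 384x512x3 uint8, red, green, blue; 384x512 float32, m along the optical axis (not along the pixel's ray), 0 where there is no reading.
- camera_params(name): a dict with "fx", "fy", "cx", "cy" (pixels), "D" ([k1, k2, p1, p2, k3] as OpenCV has them; the pictures are not rectified), "rvec" (rotation vector, rad) and "tvec" (3), from world to camera coordinates, as OpenCV has them. Camera axes: x right, y down, z forward; pixel columns grow to the right and rows downward; lengths in m; the calibration is good to about 2 mm. A picture is of the moment at which its call begins: read the wrist's pose just before it. camera_params takes no time and is no camera call; for the wrist camera it gives the pose at the moment of the call.
- close_job(): hands the job in, once; it reports no verdict.
The state is a dict: "time_s": time; "q": joint angles; "qvel": joint speeds; "joint_efforts": joint torques, N m; "position": TCP position; "tool_rot": TCP orientation; "ft_force": force on the tool from outside, world axes, zero at the start; "wrist_torque": the same for the moment, N m; "grip_width": finger opening in m.
Only numpy, scipy, OpenCV 4.12 (cv2) and the standard library are available. Lean on these libraries where they do the work, as an engineer would, in place of code of your own. Each camera call takes 0.05 s, during which the arm holds its last target. There are 200 camera calls.

### The job

The hinged black stage of the video microscope has sagged onto its base: first, with the stage still down, slide the specimen carrier along the stage, without lifting it off, until its red spot is centred under the tip of the objective, and let go of it. Then push the orange wedge, thin end first and flat on the table, into the open mouth under the stage's front edge until the stage just lifts off its base, about 4 mm at that edge, which then stands over the wedge's green band. Finish while still gripping the wedge in place, with only the wedge carrying the stage and the spot still under the objective, leaving the other things on the bench alone and never bumping hard into the microscope.

Things in the scene. Friction and masses are not known exactly. Their poses are not given: they have to be found in the camera images.
- stand: White video microscope, fixed. Origin on the table directly below the objective; z up, x from its open front (wedge mouth) to its column, y roughly to the robot. Base cheeks 22 mm wide, 17.5 high at y = -60 and +120 mm, from x = -90; between them bare table, where the wedge can enter along +x anywhere from y = -20 to +80 mm. Rear block and 56 mm wide column, 245 mm high, from x = +90 mm back.
- objective_tip (a point): Centre of the objective's lower end, fixed, 52 mm above the table and 16 mm above the carrier's top while the stage is down. Axes as the stand's. The objective is 5 mm in radius at the tip, 12.5 mm from 72 to 125 mm height, 26 mm above that; an arm to the column at 200 to 245 mm height; a camera on top up to 330 mm.
- stage (a joint): Hinge, along its rear edge, of the black stage plate: 180 mm (stand x -100 to +80) by 210 mm (stand y -75 to +135), 8 mm thick, 0.7 kg. 0 = down on the base (underside 18, top 26 mm above the table); grows as the front edge rises, by 180 mm per rad (4 mm = 0.022 rad). It falls back unless held up; pushing the wedge takes about 5 to 15 N.
- stage_front (a point): Middle of the lower front edge of the stage plate, over the wedge mouth, at stand x = -100, y = +30 mm; 18 mm above the table when the stage is down, moves with the stage. Its x points into the mouth, along which the wedge is pushed.
- carrier: Loose aluminium specimen carrier, 45 mm (x) by 160 mm (y, -30 to +130) by 10 mm thick, 0.3 kg, flat on the stage. Origin on its underside below the red spot; y roughly to the robot. Blue grip post 22 mm (x) by 30 mm (y) at y = +110 mm, top 55 mm above the underside (81 above the table); pinch it across its 22 mm.
- spot (a point): Centre of the red spot, 10 mm across with a red cross through it, on the carrier's top face, 10.5 mm above its underside.
- wedge: Loose orange wedge, 36 mm wide (y), 0.22 kg, flat on the table. Origin on its underside below the middle of its grip post, which is 26 mm (x) by 30 mm (y), top 69.5 mm high; pinch it across its 30 mm. x points to the thin tip (5 mm high) at x = +125 mm; the top slopes up 1 in 4 to 27.5 mm high at x = +35 mm, then is flat back to x = -20 mm.
- band (a point): Middle of the green band across the wedge's slope, 22 mm above its underside, at wedge x = +57 mm (68 mm behind the tip). The band is 8 mm long. The stage edge first touches the slope 52 mm behind the tip; over the band it is lifted 3 to 5 mm.
- shim: Bystander: loose flat steel block 50 x 30 x 12 mm, origin centre of underside. Not needed.
- stain: Bystander: loose amber jar with black cap, 48 mm across, 85 mm high, origin centre of underside.
- slide_box: Bystander: loose blue slide box with white lid, 82 x 102 x 34 mm, origin centre of underside.
- cup: Bystander: loose white specimen cup with red lid, 68 mm across, 67 mm high, origin centre of underside.
- dishes: Bystander: loose stack of clear dishes, 88 mm across, 40 mm high, origin centre of underside.
Mind the look-alikes: they are no part of the job. What is meant by the carrier is not pink, and is the smaller of those in its own colour.

How it is judged (in metres and radians):
On the way:
1. the red spot is under the objective tip (within 5 mm), the stage still down on its base, the carrier let go (horizontal distance between spot and objective_tip below 0.005 m and value of joint stage below 0.004 rad and contact force between the fingers and carrier below 0.3 N and linear speed of carrier below 0.01 m/s), for 0.2 s.
At the end, for the whole second after the job is handed in: Stage front edge up 2 to 7 mm and still, carried by the wedge (over 1 N), untouched by the robot; wedge flat on the table with the fingers pressing it (over 1 N); red spot within 6 mm of under the objective tip, carrier untouched by the robot (value of joint stage between 0.0111 and 0.0389 rad and contact force between wedge and stand above 1 N and contact force between the fingers and wedge above 1 N and contact force between each of the arm, the fingers and stand below 0.3 N and contact force between each of the arm, the fingers and carrier below 0.3 N and horizontal distance between spot and objective_tip below 0.006 m and z of carrier in the frame of stand above 0.02 m and height (world z) of wedge below 0.005 m and angle between wedge's own z axis and vertical below 0.08 rad and linear speed of wedge below 0.01 m/s and velocity of joint stage between -0.05 and 0.05 rad/s); the arm keeps its last pose, push and grip.
It fails at once if the carrier is lifted off the stage or dropped from it (z of carrier in the frame of stand above 0.045 m or z of carrier in the frame of stand below 0.015 m).
It fails at once if the robot bumps the microscope with more than 20 N (contact force between any of the arm, the fingers and stand above 20 N).
It fails at once if a bystander is moved more than 30 mm (distance of any of shim, stain, slide_box, cup, dishes from where it was at the start of the episode above 0.03 m).
It also fails if it takes over 54 s, if anything falls off the work surface, if the arm or the gripper's body presses on something with over 40 N, if the wrist force passes 120 N, or if a joint passes its speed limit or range.

## Working session

There is one attempt and no reset: what is moved stays moved. The work goes in short steps, Python scripts to look and compute and a tool call to move; the robot and the scene stay as the last step left them, time stands still between calls to the robot, and variables do not carry over. Pictures are saved under pics/ and viewed, about 8 in all and at most 12, crops included, and the job is handed in when it is done.

Besides the shell and the picture viewer there is one more tool, called after ">>>" as name([rows], argument=value, ...), one row to a line, values as JSON. apply_moves: Moves the arm, as the interface text tells. Its arguments: {"type":"object","properties":{"motion":{"type":"array"},"squeeze":{"type":"number"}},"required":["motion"]}

```bash
mkdir -p pics; ls
python3 - <<'E'
from rig import telemetry,get_image,camera_params
import cv2,numpy as np
for n in("scene","top"):
    im,d=get_image(n); cv2.imwrite(f"pics/{n}0.png",im[:,:,::-1]); np.savez(f"{n}0.npz",im=im,d=d)
    p=camera_params(n); print(n,{k:np.round(v,4).tolist() for k,v in p.items()})
print(telemetry.observe())
a=[cv2.imread(f"pics/{n}0.png") for n in("scene","top")]
E
```

```text
pics
scene {'fx': 380.7152, 'fy': 380.7152, 'cx': 251.8381, 'cy': 190.523, 'D': [0.0333, 0.0, 0.0, 0.0, 0.0], 'rvec': [1.6924, 1.676, -0.7736], 'tvec': [0.0052, -0.2533, 1.4953]}
top {'fx': 447.4469, 'fy': 447.4469, 'cx': 259.9898, 'cy': 190.2729, 'D': [-0.0236, 0.0, 0.0, 0.0, 0.0], 'rvec': [2.0886, -2.1273, 0.1822], 'tvec': [0.008, 0.5076, 1.1704]}
{'time_s': 0.1, 'q': array([ 5.52159812e+01,  2.18089838e+01,  7.43293684e+01, -5.18094897e-04,
        8.38583671e+01, -1.23358529e+01]), 'qvel': array([-0.0188799 , -0.14969917, -0.01312243, -0.02516911,  0.05079648,
       -0.02683449]), 'joint_efforts': array([ 2.50691963e-03, -4.28888154e+01, -2.18949240e+01, -1.35174800e-03,
        1.10691675e-02,  5.88161638e-04]), 'position': array([0.21003568, 0.50834316, 0.24833808]), 'tool_rot': array([[-9.24225728e-01,  3.81846570e-01,  4.00492465e-05],
       [ 3.81846571e-01,  9.24225727e-01,  4.18981032e-05],
       [-2.10158969e-05,  5.40159724e-05, -9.99999998e-01]]), 'ft_force': array([-0.19955052, -0.20355337, -0.02950514]), 'wrist_torque': array([-0.04044774,  0.02026028, -0.01121898]), 'grip_width': 0.08562163063521051}
```

View pics/top0.png

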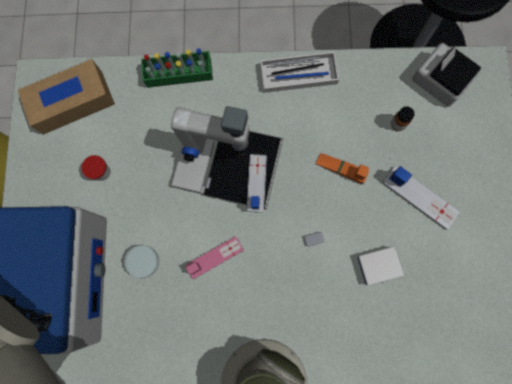

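View pics/scene0.png

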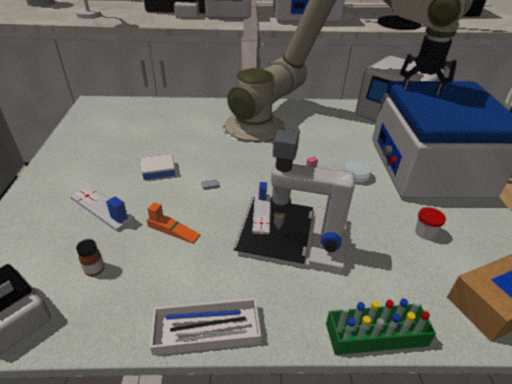

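```bash
cat > h.py <<'E'
import cv2,numpy as np
from rig import telemetry,get_image,camera_params
def par(n):
    p=camera_params(n); K=np.array([[p['fx'],0,p['cx']],[0,p['fy'],p['cy']],[0,0,1]])
    return K,np.array(p['D']),cv2.Rodrigues(np.array(p['rvec']))[0],np.array(p['tvec']).reshape(3)
def ray(P,uv,z):
    K,D,R,t=P; n=cv2.undistortPoints(np.array(uv,float).reshape(-1,1,2),K,D).reshape(-1,2)
    d=np.c_[n,np.ones(len(n))]@R; c=-R.T@t
    return c+d*((np.asarray(z)-c[2])/d[:,2])[:,None]
def proj(P,X):
    K,D,R,t=P; return cv2.projectPoints(np.array(X,float).reshape(-1,1,3),R,t,K,D)[0].reshape(-1,2)
def blobs(m,amin=8):
    n,l,s,c=cv2.connectedComponentsWithStats(m.astype(np.uint8))
    return [(s[i,4],c[i],l==i) for i in range(1,n) if s[i,4]>=amin]
E
python3 - <<'E'
from h import *
P=par("top"); im=np.load("top0.npz")["im"]; hsv=cv2.cvtColor(im,cv2.COLOR_RGB2HSV)
H,S,V=[hsv[...,i].astype(int) for i in range(3)]
def rep(n,m,z):
    for a,c,_ in blobs(m): print(n,a,c.round(1),ray(P,c,z)[0].round(4))
box=np.zeros(im.shape[:2],bool); box[120:220,170:480]=1
rep("red",((H<6)|(H>174))&(S>110)&(V>80)&box,.0365)
rep("blue",(H>105)&(H<130)&(S>150)&box,.081)
rep("green",(H>40)&(H<85)&(S>110)&box,.022)
om=(H>=6)&(H<18)&(S>170)&box; rep("orange",om,.0)
blk=(V<45)&box; 
for a,c,m in blobs(blk,300):
    k=cv2.findContours(m.astype(np.uint8),0,1)[0][0]
    print("blk",a,c, cv2.approxPolyDP(k,3,True).reshape(-1,2).tolist())
o=cv2.resize(im[100:225,160:385],None,fx=3.5,fy=3.5,interpolation=cv2.INTER_CUBIC); cv2.imwrite("pics/top0c.png",o[:,:,::-1])
E
```

```text
red 8 [441.5 211. ] [ 0.4426 -0.493   0.0365]
blue 114 [190.1 151.3] [0.6132 0.186  0.081 ]
blue 205 [400.3 175.9] [ 0.5325 -0.3755  0.081 ]
blue 72 [254.5 201.9] [0.4704 0.013  0.081 ]
orange 12 [399.7 122.6] [ 0.71   -0.4104  0.    ]
orange 229 [328.6 162.4] [ 0.5949 -0.1983  0.    ]
orange 322 [354.3 172. ] [ 0.5651 -0.27    0.    ]
blk 2764 [238.67221418 166.8686686 ] [[279, 139], [250, 132], [248, 145], [242, 150], [218, 141], [209, 174], [212, 180], [205, 194], [245, 203], [248, 155], [252, 152], [268, 156], [266, 195]]
```

View pics/top0c.png

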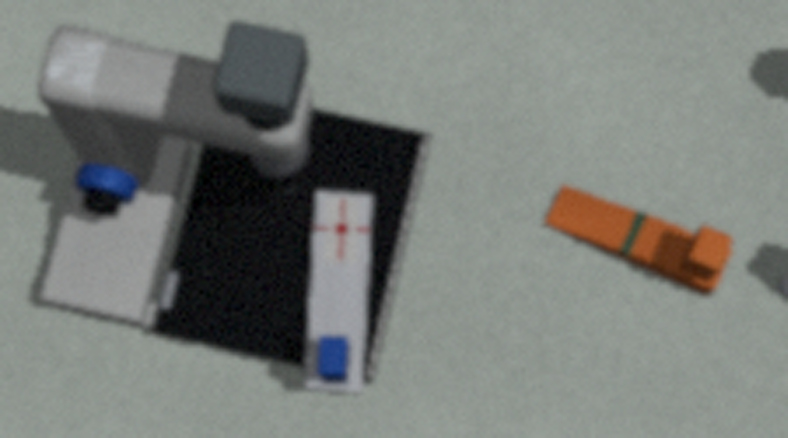

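Run:
```python
from h import *
P=par("top"); f=lambda x,y:(160+(x+.5)/3.5-.5,100+(y+.5)/3.5-.5)
c=ray(P,[f(427,133),f(368,382),f(155,331)],.026); print("corners",c.round(4))
ex=c[0]-c[1]; print(np.linalg.norm(ex),np.linalg.norm(c[2]-c[1]))
y=-ex/np.linalg.norm(ex); x=np.array([-y[1],y[0],0]); x=np.array([y[1],-y[0],0])
print("x",x,"y",y)
O=(c[0]+100*x/1e3+.075*y+ c[1]+.1*x-.135*y)/2; print("obj",O, "yaw x",np.degrees(np.arctan2(x[1],x[0])))
s=ray(P,[f(342,229)],.0365)[0]; p=ray(P,[f(333,354)],.081)[0]; print("spot",s,"post",p,np.linalg.norm((s-p)[:2]))
d=(O-s)[:2]; print("move",d,"stand",d@x[:2],d@y[:2])
g=ray(P,[f(634,234)],.022)[0]; t=ray(P,[f(556,204)],.005)[0]; w=ray(P,[f(711,243)],.0695)[0]
print("band",g,"tip",t,"wpost",w, np.linalg.norm((g-w)[:2]),np.linalg.norm((t-w)[:2]))
```

```text
corners [[ 0.6637 -0.0648  0.026 ]
 [ 0.46   -0.0132  0.026 ]
 [ 0.5044  0.1556  0.026 ]]
0.2101307051930791 0.17455967780384982
x [0.24575771 0.96933129 0.        ] y [-0.96933129  0.24575771 -0.        ]
obj [0.61552322 0.05053534 0.026     ] yaw x 75.77338364657834
spot [0.58207234 0.00517484 0.0365    ] post [0.47338004 0.01221056 0.081     ] 0.10891978080008143
move [0.03345088 0.0453605 ] stand 0.05219016839945535 -0.021277293155373092
band [ 0.57649392 -0.2288296   0.022     ] tip [ 0.60739462 -0.16933742  0.005     ] wpost [ 0.55618921 -0.2797892   0.0695    ] 0.05485582682880925 0.12174395191803693
```

>>> apply_moves([
  {"tx":-43.25,"ty":-35.8,"tz":0,"turn":-18.7,"jaw":1},
  {"tx":-43.25,"ty":-35.8,"tz":0,"turn":-18.7,"jaw":1},
  {"tx":-43.25,"ty":-35.8,"tz":0,"turn":-18.7,"jaw":1},
  {"tx":-43.25,"ty":-35.8,"tz":0,"turn":-18.7,"jaw":1},
  {"tx":-43.25,"ty":-35.8,"tz":0,"turn":-18.7,"jaw":1},
], squeeze=40)

```text
time_s: 0.52
position: [0.3047, 0.3286, 0.248]
tool_rot: [[-0.998, 0.064, -0.001], [0.064, 0.998, -0.0], [0.001, -0.0, -1.0]]
ft_force: [1.4, -0.7, -3.5]
grip_width: 0.0856
```

>>> apply_moves([
  {"tx":-18.9,"ty":-30.5,"tz":0,"turn":0,"jaw":1},
  {"tx":-18.9,"ty":-30.5,"tz":0,"turn":0,"jaw":1},
  {"tx":-18.9,"ty":-30.5,"tz":0,"turn":0,"jaw":1},
  {"tx":-18.9,"ty":-30.5,"tz":0,"turn":0,"jaw":1},
  {"tx":-18.9,"ty":-30.5,"tz":0,"turn":0,"jaw":1},
])

```text
time_s: 0.93
position: [0.4026, 0.1444, 0.2479]
tool_rot: [[-0.998, 0.064, -0.001], [0.064, 0.998, -0.0], [0.001, -0.0, -1.0]]
ft_force: [0.9, 0.9, -3.3]
grip_width: 0.0854
```

>>> apply_moves([
  {"tx":-7.9,"ty":-12.7,"tz":0,"turn":0,"jaw":1},
  {"tx":-7.9,"ty":-12.7,"tz":0,"turn":0,"jaw":1},
  {"tx":-7.9,"ty":-12.7,"tz":0,"turn":0,"jaw":1},
  {"tx":-7.9,"ty":-12.7,"tz":0,"turn":0,"jaw":1},
  {"tx":-7.9,"ty":-12.7,"tz":0,"turn":0,"jaw":1},
])

```text
time_s: 1.35
position: [0.4751, 0.0085, 0.247]
tool_rot: [[-0.998, 0.069, -0.002], [0.069, 0.998, -0.001], [0.002, -0.001, -1.0]]
ft_force: [0.1, -0.2, -4.5]
grip_width: 0.0855
```

Run:
```python
from h import *
print(telemetry.observe()['position'])
P=par("wrist"); im,d=get_image("wrist"); cv2.imwrite("pics/w1.png",im[:,:,::-1]); np.savez("w1.npz",im=im,d=d,K=P[0],D=P[1],R=P[2],t=P[3])
print("cam",-P[2].T@P[3], P[2])
```

```text
[0.47510638 0.00850275 0.24695308]
cam [0.39171439 0.01507786 0.37225832] [[ 0.06977851  0.99756126 -0.00157591]
 [ 0.94428811 -0.06554259  0.32252772]
 [ 0.32163788 -0.02399362 -0.94655871]]
```

View pics/w1.png

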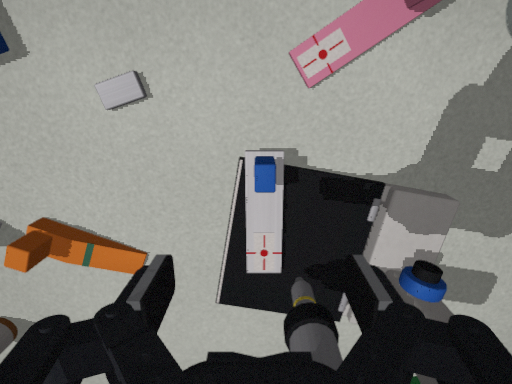

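Run:
```python
from h import *
z=np.load("w1.npz"); im=z["im"]; P=(z["K"],z["D"],z["R"],z["t"]); print(P[0][0,0])
hsv=cv2.cvtColor(im,cv2.COLOR_RGB2HSV);H,S,V=[hsv[...,i].astype(int) for i in range(3)]
def fit(pts,zz):
    X=ray(P,pts,zz)[:,:2]; 
    for _ in range(4):
        vx,vy,x0,y0=cv2.fitLine(X.astype(np.float32),cv2.DIST_HUBER,0,1e-4,1e-4).ravel(); n=np.array([-vy,vx]); r=(X-[x0,y0])@n; X=X[abs(r)<max(.0012,0)] if (abs(r)<.0012).sum()>10 else X
    return np.array([x0,y0],float),np.array([vx,vy],float),len(X),np.abs(r).mean()
dk=V<48
L=[(np.where(dk[r,215:250])[0].min()+214.5,r) for r in range(170,298) if dk[r,215:250].any()]
N=[(c,np.where(dk[150:200,c])[0].min()+149.5) for c in range(292,375) if dk[150:200,c].any()]
F=[(c,np.where(dk[280:330,c])[0].max()+280.5) for c in range(224,280) if dk[280:330,c].any()]
for n,q in (("front",L),("near",N),("far",F)):
    p,v,k,r=fit(q,.026); print(n,p,v,np.degrees(np.arctan2(v[1],v[0])),k,r, q[0],q[-1])
    if n=="front": pf,vf=p,v
    if n=="near": pn,vn=p,v
    if n=="far": pa,va=p,v
if vf[0]>0: vf=-vf
y=vf; x=np.array([y[1],-y[0]])
s=np.linalg.solve(np.c_[vf,-vn],pn-pf); c1=pf+vf*s[0]
s=np.linalg.solve(np.c_[vf,-va],pa-pf); c0=pf+vf*s[0]
print("corners",c1,c0,np.linalg.norm(c1-c0))
O=(c1+c0)/2+.1*x-.03*y; print("obj",O,"x",x,np.degrees(np.arctan2(x[1],x[0])))
red=((H<6)|(H>174))&(S>110)&(V>80); b=[q for q in blobs(red,15) if abs(q[1][0]-264)<15 and q[1][1]>235]
print([(q[0],q[1]) for q in b]); sp=ray(P,b[0][1],.0365)[0]; print("spot",sp,"move",O-sp[:2])
bl=(H>105)&(H<130)&(S>150); b=[q for q in blobs(bl,30) if q[1][0]<300 and q[1][1]>150]
yy,xx=np.where(b[0][2]); print("bluebox",xx.min(),xx.max(),yy.min(),yy.max())
t=proj(P,[[*O,.052]])[0]; print("tip px",t)
# carrier sides
wh=(V>110)&(S<60)
rows=range(200,268); A=[];B=[]
for r in rows:
    w=np.where(wh[r,240:295])[0]
    if len(w)>20: A.append((w.min()+239.5,r));B.append((w.max()+240.5,r))
for q in (A,B): p,v,k,r=fit(q,.036); print("carr side",p,v*np.sign(-v[0]),k,r)
o=cv2.resize(im[140:320,205:400],None,fx=4,fy=4,interpolation=cv2.INTER_CUBIC)
q=lambda u:tuple(int(a) for a in ((u[0]-205+.5)*4,(u[1]-140+.5)*4))
th=np.linspace(0,2*np.pi,24)
for u in proj(P,np.c_[O[0]+.005*np.cos(th),O[1]+.005*np.sin(th),th*0+.052]): cv2.circle(o,q(u),1,(0,255,0),-1)
for c in (c0,c1,c1+.18*x): cv2.circle(o,q(proj(P,[[*c,.026]])[0]),3,(255,0,255),-1)
cv2.imwrite("pics/w1c.png",o[:,:,::-1][:600])
```

```text
298.2142368290491
front [ 0.56035405 -0.03395123] [ 0.96918285 -0.24634242] -14.261180617493393 128 0.0003160105204854815 (np.float64(241.5), 170) (np.float64(220.5), 297)
near [0.48707962 0.09665696] [0.24850231 0.96863133] 75.61109581589811 83 0.0003055455604603885 (292, np.float64(165.5)) (374, np.float64(180.5))
far [ 0.67538172 -0.01264992] [0.24824376 0.96869761] 75.6263886607129 56 0.00041199782803205573 (224, np.float64(303.5)) (279, np.float64(311.5))
corners [ 0.46010895 -0.0084714 ] [ 0.66322245 -0.06009785] 0.20957191539534378
obj [0.61537543 0.05524339] x [0.24634242 0.96918285] 75.7388193825066
[(np.int32(35), array([263.77142857, 252.57142857])), (np.int32(18), array([250. , 252.5])), (np.int32(17), array([276.82352941, 252.52941176]))]
spot [0.58260227 0.00733629 0.0365    ] move [0.03277316 0.0479071 ]
bluebox 255 275 157 191
tip px [303.77378645 279.57988236]
carr side [ 0.56256831 -0.01431342] [-0.99645054  0.08418041] 60 8.01433861322578e-05
carr side [0.54145974 0.03265906] [-0.99796373  0.06378386] 66 0.00027813061794519704
```

View pics/w1c.png

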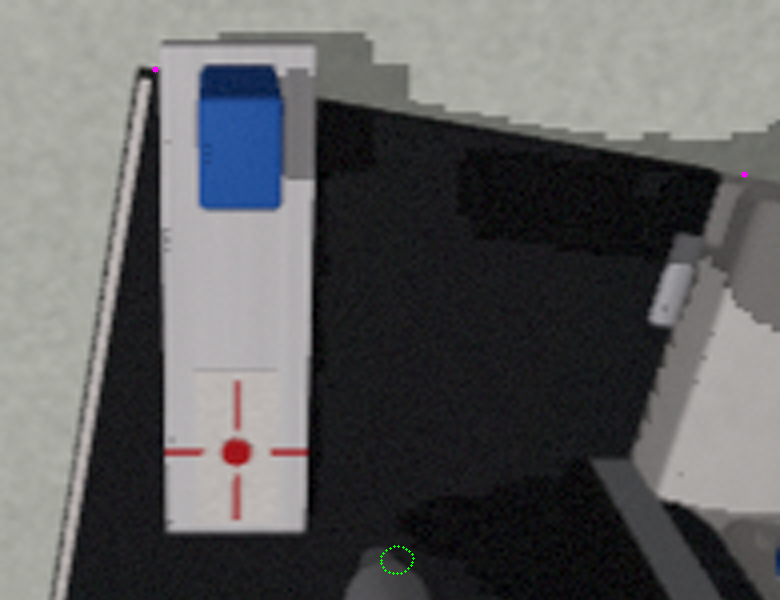

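>>> apply_moves([
  {"tx":0.3,"ty":0.5,"tz":3,"turn":0,"jaw":0},
  {"tx":0.3,"ty":0.5,"tz":7,"turn":0,"jaw":0},
  {"tx":0.3,"ty":0.5,"tz":11,"turn":0,"jaw":0},
  {"tx":0.3,"ty":0.5,"tz":14,"turn":0,"jaw":0},
  {"tx":0.3,"ty":0.5,"tz":15,"turn":0,"jaw":0},
])

```text
time_s: 1.82
position: [0.468, 0.0172, 0.0931]
tool_rot: [[-0.998, 0.067, -0.011], [0.067, 0.998, 0.002], [0.011, 0.001, -1.0]]
ft_force: [-1.1, 0.1, -3.9]
grip_width: 0.0427
```

>>> apply_moves([
  {"tx":-0.5,"ty":-0.3,"tz":0.5,"turn":0,"jaw":0},
  {"tx":-0.5,"ty":-0.3,"tz":1.5,"turn":0,"jaw":0},
  {"tx":-0.5,"ty":-0.3,"tz":2.5,"turn":0,"jaw":0},
  {"tx":-0.5,"ty":-0.3,"tz":3.1,"turn":0,"jaw":0},
  {"tx":-0.5,"ty":-0.3,"tz":3.1,"turn":0,"jaw":0},
])

```text
time_s: 2.23
position: [0.4721, 0.0144, 0.0615]
tool_rot: [[-0.998, 0.066, -0.012], [0.066, 0.998, 0.002], [0.012, 0.001, -1.0]]
ft_force: [0.5, -0.6, -2.9]
grip_width: 0.0426
```

>>> apply_moves([
  {"tx":0,"ty":0,"tz":0,"turn":0,"jaw":-1},
  {"tx":0,"ty":0,"tz":0,"turn":0,"jaw":-1},
  {"tx":0,"ty":0,"tz":0,"turn":0,"jaw":-1},
  {"tx":0,"ty":0,"tz":0,"turn":0,"jaw":-1},
  {"tx":0,"ty":0,"tz":0,"turn":0,"jaw":-1},
], squeeze=25)

```text
time_s: 2.65
position: [0.4724, 0.0144, 0.0621]
tool_rot: [[-0.998, 0.066, -0.011], [0.066, 0.998, 0.002], [0.011, 0.001, -1.0]]
ft_force: [-0.5, 1.1, 3.4]
grip_width: 0.0217
```

```bash
cat > look.py <<'E'
from h import *
import sys
n=sys.argv[1]; s=telemetry.observe(); print(s['time_s'],s['position'].round(4),s['ft_force'].round(1),s['grip_width'])
P=par("wrist"); im,d=get_image("wrist"); np.savez(n+".npz",im=im,d=d,K=P[0],D=P[1],R=P[2],t=P[3]); cv2.imwrite(f"pics/{n}.png",im[:,:,::-1])
hsv=cv2.cvtColor(im,cv2.COLOR_RGB2HSV);H,S,V=[hsv[...,i].astype(int) for i in range(3)]
for a,c,_ in blobs(((H<6)|(H>174))&(S>110)&(V>70),6):
    print("red w",a,c.round(1),ray(P,c,.0365)[0].round(4))
T=par("top"); im,d=get_image("top"); np.savez(n+"t.npz",im=im,d=d); cv2.imwrite(f"pics/{n}t.png",im[:,:,::-1])
E
python3 look.py w2
```

```text
2.65 [0.4724 0.0144 0.0621] [-0.5  1.1  3.4] 0.021708524422362176
red w 55 [402.2   3.5] [0.3557 0.086  0.0365]
red w 320 [381.9  16.9] [0.3602 0.0774 0.0365]
red w 110 [353.3  36.1] [0.367  0.065  0.0365]
red w 99 [394.8  46.7] [0.3726 0.0841 0.0365]
```

>>> apply_moves([
  {"tx":-0.3,"ty":0.5,"tz":0,"turn":0,"jaw":-1},
  {"tx":-0.8,"ty":1.2,"tz":0,"turn":0,"jaw":-1},
  {"tx":-1.3,"ty":2.0,"tz":0,"turn":0,"jaw":-1},
  {"tx":-1.8,"ty":2.8,"tz":0,"turn":0,"jaw":-1},
  {"tx":-2.1,"ty":3.3,"tz":0,"turn":0,"jaw":-1},
])

```text
time_s: 3.17
position: [0.4962, 0.0465, 0.0621]
tool_rot: [[-0.998, 0.066, -0.011], [0.066, 0.998, 0.001], [0.011, 0.001, -1.0]]
ft_force: [-4.4, -5.9, 4.4]
grip_width: 0.0218
```

>>> apply_moves([
  {"tx":-0.4,"ty":0.6,"tz":0,"turn":0,"jaw":-1},
  {"tx":-0.7,"ty":1.1,"tz":0,"turn":0,"jaw":-1},
  {"tx":-0.8,"ty":1.3,"tz":0,"turn":0,"jaw":-1},
  {"tx":-0.8,"ty":1.3,"tz":0,"turn":0,"jaw":-1},
  {"tx":-0.8,"ty":1.3,"tz":0,"turn":0,"jaw":-1},
])

```text
time_s: 3.58
position: [0.5056, 0.0594, 0.0621]
tool_rot: [[-0.998, 0.066, -0.009], [0.066, 0.998, 0.002], [0.009, 0.002, -1.0]]
ft_force: [1.7, 2.9, -0.1]
grip_width: 0.0216
```

```bash
python3 look.py w3
python3 - <<'E'
from h import *
z=np.load("w3.npz"); im=z["im"]; a=cv2.resize(im,(400,300))
im,d=get_image("scene"); np.savez("s3.npz",im=im,d=d); c=cv2.resize(im[170:275,220:360],(800,600),interpolation=cv2.INTER_CUBIC)
cv2.imwrite("pics/s3c.png",c[:,:,::-1])
E
```

```text
3.5833 [0.5056 0.0594 0.0621] [ 1.7  2.9 -0.1] 0.021561674613846036
```

View pics/s3c.png

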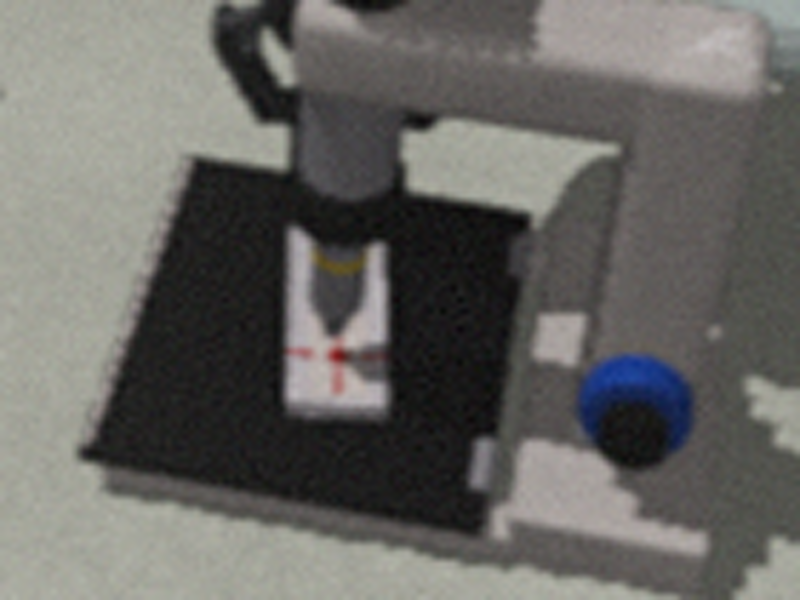

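Run:
```python
from h import *
P=par("scene"); k=105/600; f=lambda x,y:(220+(x+.5)*.175-.5,170+(y+.5)*.175-.5)
s=ray(P,[f(338,354)],.0365)[0]; t=ray(P,[f(335,329)],.052)[0]; print("spot",s,"tip",t,t-s)
for e in (4,-4): print(ray(P,[f(335,329+e)],.052)[0]-s)
c=ray(P,[f(85,455),f(193,157)],.026); print(c,np.linalg.norm(c[0]-c[1]))
y=(c[1]-c[0])/np.linalg.norm(c[1]-c[0]); x=np.array([y[1],-y[0],0]); print("O",c.mean(0)+.1*x-.03*y,x)
o=np.array([.6148,.0508,0])
print("cam",-P[2].T@P[3])
im=np.load("s3.npz")["im"]; hsv=cv2.cvtColor(im,cv2.COLOR_RGB2HSV).astype(int)
m=((hsv[...,0]<8)|(hsv[...,0]>172))&(hsv[...,1]>90); m[:, :265]=0; m[:,295:]=0; m[:225]=0;m[245:]=0
for a,cc,_ in blobs(m,2): print(a,cc,(cc-[219.5,169.5])/.175)
# dark tip profile
g=im.mean(2); 
for r in range(220,234): print(r,g[r,270:288].astype(int))
```

```text
spot [0.61520207 0.05209959 0.0365    ] tip [0.61467752 0.04975019 0.052     ] [-0.00052455 -0.0023494   0.0155    ]
[ 0.00203829 -0.00253955  0.0155    ]
[-0.00309786 -0.00215848  0.0155    ]
[[ 0.66719415 -0.06296206  0.026     ]
 [ 0.46327732 -0.01058473  0.026     ]] 0.21053612186952528
O [0.6191706  0.05261917 0.026     ] [0.24878073 0.96855983 0.        ]
cam [ 1.31847018 -0.04788055  0.74797606]
6 [278.83333333 231.83333333] [339.04761905 356.19047619]
220 [118 155 169 153 110  75  70  65  62  69  67  63  56  91 143 173 174 126]
221 [110 157 168 150 106  73  68  67  66  60  63  61  60  95 146 178 175 126]
222 [112 160 171 154 110  81  66  65  66  62  63  59  68 112 157 174 177 124]
223 [118 159 172 168 130  84  67  62  66  62  63  56  75 125 160 172 176 116]
224 [122 156 173 169 144 104  74  65  65  70  60  71 106 150 170 173 173 120]
225 [117 158 174 176 170 138  91  68  62  57  72 108 151 170 174 176 173 122]
226 [114 154 170 172 179 159 111  62  48  55  91 144 172 177 173 174 173 121]
227 [116 159 172 175 177 169 128  67  49  69 124 162 174 177 176 169 176 123]
228 [128 163 171 174 178 172 144  98  78 106 156 178 178 180 176 179 172 122]
229 [128 166 177 175 179 175 167 156 135 138 167 187 178 172 166 170 162 108]
230 [123 160 163 167 172 178 178 167 147 135 161 171 163 143 122 114 103  70]
231 [ 99 134 131 128 145 173 171 144  99  78  96 103 116  96  84  81  76  52]
232 [126 154 149 134 151 167 166 126  77  55  57  74  82  73  64  69  70  48]
233 [130 168 172 168 171 176 171 156 126 104  99  93  89  83  80  80  87  57]
```

>>> apply_moves([
  {"tx":0.05,"ty":-0.15,"tz":0,"turn":0,"jaw":-1},
  {"tx":0.05,"ty":-0.15,"tz":0,"turn":0,"jaw":-1},
  {"tx":0.05,"ty":-0.15,"tz":0,"turn":0,"jaw":-1},
])

```text
time_s: 3.98
position: [0.5049, 0.0578, 0.0621]
tool_rot: [[-0.998, 0.066, -0.009], [0.066, 0.998, 0.002], [0.009, 0.002, -1.0]]
ft_force: [3.2, 3.2, -0.4]
grip_width: 0.0214
```

>>> apply_moves([
  {"tx":0,"ty":0,"tz":0,"turn":0,"jaw":0},
  {"tx":0,"ty":0,"tz":0,"turn":0,"jaw":0},
  {"tx":0,"ty":0,"tz":0,"turn":0,"jaw":0},
  {"tx":0,"ty":0,"tz":0,"turn":0,"jaw":0},
  {"tx":0,"ty":0,"tz":0,"turn":0,"jaw":0},
])

```text
time_s: 4.4
position: [0.5047, 0.0577, 0.062]
tool_rot: [[-0.998, 0.066, -0.01], [0.066, 0.998, 0.002], [0.01, 0.002, -1.0]]
ft_force: [0.1, 1.0, -3.5]
grip_width: 0.0424
```

>>> apply_moves([
  {"tx":0,"ty":0,"tz":-2,"turn":0,"jaw":0},
  {"tx":0,"ty":0,"tz":-6,"turn":0,"jaw":0},
  {"tx":0,"ty":0,"tz":-10,"turn":0,"jaw":0},
  {"tx":2,"ty":-1,"tz":-14,"turn":0,"jaw":0},
  {"tx":3,"ty":-2,"tz":-18,"turn":0,"jaw":0},
])

```text
time_s: 4.82
position: [0.475, 0.0406, 0.239]
tool_rot: [[-0.998, 0.065, -0.011], [0.065, 0.998, 0.002], [0.011, 0.001, -1.0]]
ft_force: [1.3, -1.0, -3.5]
grip_width: 0.0427
```

>>> apply_moves([
  {"tx":1,"ty":-1,"tz":-1,"turn":0,"jaw":0},
  {"tx":1,"ty":-1,"tz":-1,"turn":0,"jaw":0},
  {"tx":1,"ty":-1,"tz":-1,"turn":0,"jaw":0},
])

```text
time_s: 5.07
position: [0.4643, 0.0311, 0.2491]
tool_rot: [[-0.998, 0.066, -0.01], [0.066, 0.998, 0.002], [0.011, 0.001, -1.0]]
ft_force: [0.8, -0.2, -5.1]
grip_width: 0.0429
```

```bash
python3 look.py w4
python3 - <<'E'
from h import *
z=np.load("w4.npz"); im=z["im"]; P=(z["K"],z["D"],z["R"],z["t"])
u=proj(P,[[.6148,.0508,.052]])[0]; print(u)
x0,y0=int(u[0])-75,int(u[1])-60
c=cv2.resize(im[y0:y0+110,x0:x0+146],None,fx=5.4,fy=5.4,interpolation=cv2.INTER_CUBIC); print(x0,y0)
cv2.imwrite("pics/w4c.png",c[:,:,::-1])
E
```

```text
5.0667 [0.4643 0.0311 0.2491] [ 0.8 -0.2 -5.1] 0.04287540937780866
red w 17 [293.6  54.8] [0.3435 0.0759 0.0365]
red w 22 [313.6  60. ] [0.3498 0.0964 0.0365]
red w 58 [301.3  68.4] [0.357  0.0836 0.0365]
red w 23 [288.5  77.1] [0.3645 0.0699 0.0365]
red w 17 [308.6  81.9] [0.3707 0.091  0.0365]
red w 10 [281.  270.5] [0.5985 0.0517 0.0365]
red w 33 [280.9 281.7] [0.6154 0.0508 0.0365]
red w 16 [293.5 281.5] [0.6163 0.0674 0.0365]
[281.75986894 288.44296076]
206 228
```

View pics/w4c.png

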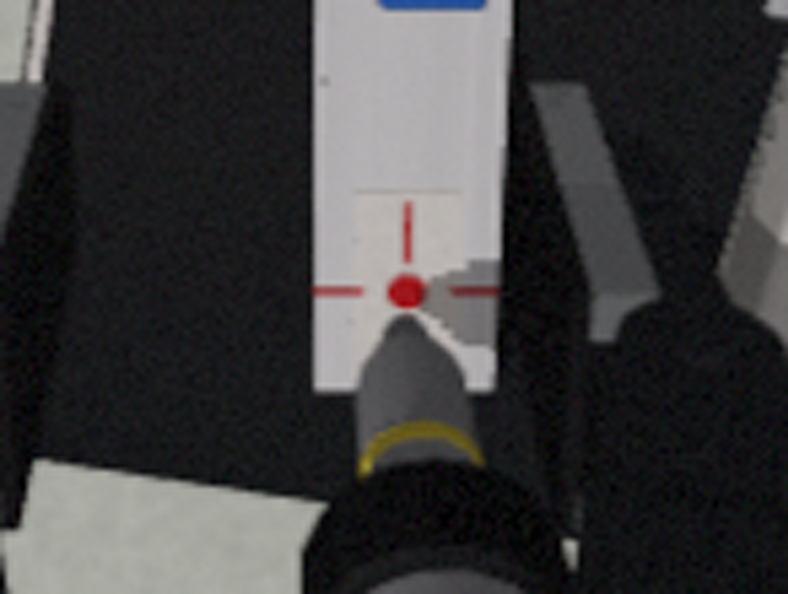

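>>> apply_moves([
  {"tx":-11.2,"ty":-30.4,"tz":0,"turn":111,"jaw":0.5},
  {"tx":-11.2,"ty":-30.4,"tz":0,"turn":111,"jaw":0.5},
  {"tx":-11.2,"ty":-30.4,"tz":0,"turn":111,"jaw":0.5},
  {"tx":-11.2,"ty":-30.4,"tz":0,"turn":111,"jaw":0.5},
  {"tx":-11.2,"ty":-30.4,"tz":0,"turn":111,"jaw":0.5},
])

```text
time_s: 5.58
position: [0.5241, -0.1701, 0.2446]
tool_rot: [[-0.767, 0.641, -0.015], [0.641, 0.767, 0.004], [0.014, -0.007, -1.0]]
ft_force: [1.3, -0.2, -4.1]
grip_width: 0.064
```

>>> apply_moves([
  {"tx":-9.5,"ty":-6.4,"tz":0,"turn":75,"jaw":0.5},
  {"tx":-9.5,"ty":-6.4,"tz":0,"turn":75,"jaw":0.5},
  {"tx":-9.5,"ty":-6.4,"tz":0,"turn":75,"jaw":0.5},
  {"tx":-9.5,"ty":-6.4,"tz":0,"turn":75,"jaw":0.5},
  {"tx":-9.5,"ty":-6.4,"tz":0,"turn":75,"jaw":0.5},
])

```text
time_s: 6.0
position: [0.5563, -0.2817, 0.2403]
tool_rot: [[-0.245, 0.969, -0.018], [0.97, 0.245, 0.005], [0.009, -0.016, -1.0]]
ft_force: [-0.8, 0.5, -3.3]
grip_width: 0.0641
```

>>> apply_moves([
  {"tx":0,"ty":0,"tz":0,"turn":39,"jaw":0.5},
  {"tx":0,"ty":0,"tz":0,"turn":39,"jaw":0.5},
  {"tx":0,"ty":0,"tz":0,"turn":39,"jaw":0.5},
  {"tx":0,"ty":0,"tz":0,"turn":39,"jaw":0.5},
  {"tx":0,"ty":0,"tz":0,"turn":39,"jaw":0.5},
])

```text
time_s: 6.42
position: [0.5568, -0.2812, 0.2377]
tool_rot: [[0.366, 0.93, -0.02], [0.93, -0.366, 0.007], [-0.001, -0.022, -1.0]]
ft_force: [-0.1, 0.4, -4.1]
grip_width: 0.0637
```

>>> apply_moves([
  {"tx":0,"ty":0,"tz":0,"turn":3,"jaw":0.5},
  {"tx":0,"ty":0,"tz":0,"turn":3,"jaw":0.5},
  {"tx":0,"ty":0,"tz":0,"turn":3,"jaw":0.5},
])

```text
time_s: 6.67
position: [0.5571, -0.2809, 0.2358]
tool_rot: [[0.412, 0.911, -0.023], [0.911, -0.412, 0.009], [-0.001, -0.024, -1.0]]
ft_force: [1.3, 0.2, -3.3]
grip_width: 0.0643
```

```bash
python3 look.py w5
python3 - <<'E'
from h import *
print(telemetry.observe()['tool_rot'].round(3).tolist(),telemetry.observe()['q'].round(1))
z=np.load("w5.npz"); im=z["im"]; P=(z["K"],z["D"],z["R"],z["t"])
hsv=cv2.cvtColor(im,cv2.COLOR_RGB2HSV);H,S,V=[hsv[...,i].astype(int) for i in range(3)]
g=(H>40)&(H<95)&(S>90)
for a,c,m in blobs(g,15): print("green",a,c,ray(P,c,.022)[0], cv2.minAreaRect(np.argwhere(m)[:,::-1].astype(np.float32)))
o=(H>=6)&(H<18)&(S>150)
for a,c,m in blobs(o,100):
    k=cv2.findContours(m.astype(np.uint8),0,1)[0][0]; print("or",a,c,cv2.approxPolyDP(k,3,True).reshape(-1,2).tolist())
E
```

```text
6.6667 [ 0.5571 -0.2809  0.2358] [ 1.3  0.2 -3.3] 0.06434249547881715
red w 11 [258.6 320. ] [ 0.4676 -0.4642  0.0365]
red w 11 [239.1 328.5] [ 0.4373 -0.4666  0.0365]
red w 48 [254.8 332.1] [ 0.4544 -0.4805  0.0365]
red w 8 [270.5 335.5] [ 0.4717 -0.4943  0.0365]
[[0.413, 0.911, -0.021], [0.911, -0.413, 0.008], [-0.001, -0.023, -1.0]] [-37.5  30.4  61.8  -0.4  89.1 -13.1]
green 200 [261.08  117.985] [ 0.57803026 -0.22662164  0.022     ] ((261.0, 118.0), (6.0, 30.0), 90.0)
or 2002 [262.2007992  82.8046953] [[248, 52], [246, 113], [277, 114], [279, 53]]
or 2108 [259.81072106 155.41271347] [[245, 122], [245, 189], [270, 191], [274, 181], [276, 123]]
or 698 [423.44269341 213.41690544] [[435, 199], [417, 203], [407, 218], [410, 229], [422, 238], [423, 219], [436, 209], [452, 210]]
```

View pics/w5.png

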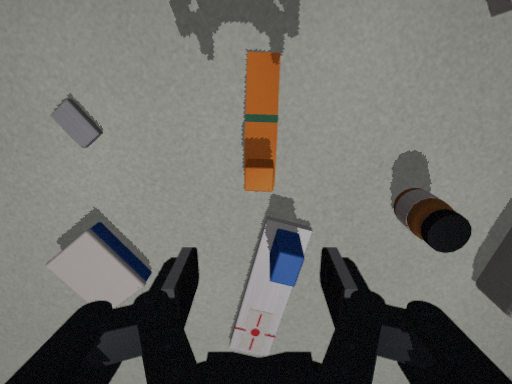

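Run:
```python
from h import *
z=np.load("w5.npz"); P=(z["K"],z["D"],z["R"],z["t"])
t=ray(P,[(263.7,52)],.005)[0]; g=ray(P,[(261.1,118)],.022)[0]; p=ray(P,[(259,176.7)],.0695)[0]
pc=ray(P,[(245,190),(272,190.5)],.0695); print(pc, pc.mean(0))
print(t,g,p); d=t-g; a=np.arctan2(d[1],d[0]); print(np.degrees(a),np.linalg.norm(d[:2]),np.linalg.norm((g-p)[:2]))
u=np.array([np.cos(a),np.sin(a)]); o=(t[:2]-.125*u+g[:2]-.057*u)/2; print("origin",o)
s=telemetry.observe(); R=s['tool_rot']; D=np.array([*o,.052])-s['position']; print("tool cm",R.T@D*100, "yaw toolx",np.degrees(np.arctan2(R[1,0],R[0,0])))
```

```text
[[ 0.53569415 -0.28228242  0.0695    ]
 [ 0.5608224  -0.29403978  0.0695    ]] [ 0.54825827 -0.2881611   0.0695    ]
[ 0.60820721 -0.16586809  0.005     ] [ 0.57804376 -0.22664533  0.022     ] [ 0.55468913 -0.27525748  0.0695    ]
63.605019117952054 0.0678506136237619 0.05393125753653758
origin [ 0.55267083 -0.27777002]
tool cm [ 0.1477086  -0.10364947 18.48048522] yaw toolx 65.62608597546503
```

>>> apply_moves([
  {"tx":0.2,"ty":-0.1,"tz":3,"turn":1.5,"jaw":0.5},
  {"tx":0.2,"ty":-0.1,"tz":7,"turn":1.5,"jaw":0.5},
  {"tx":0.2,"ty":-0.1,"tz":11,"turn":1.5,"jaw":0.5},
  {"tx":0.2,"ty":-0.1,"tz":13.5,"turn":1.5,"jaw":0.5},
  {"tx":0.2,"ty":-0.1,"tz":14.2,"turn":1.5,"jaw":0.5},
])

```text
time_s: 7.18
position: [0.5522, -0.2764, 0.0902]
tool_rot: [[0.435, 0.9, -0.028], [0.9, -0.435, 0.013], [-0.0, -0.031, -1.0]]
ft_force: [0.4, 0.7, -4.5]
grip_width: 0.0639
```

>>> apply_moves([
  {"tx":0,"ty":0.2,"tz":1,"turn":0,"jaw":0.5},
  {"tx":0,"ty":0.2,"tz":2.2,"turn":0,"jaw":0.5},
  {"tx":0,"ty":0.2,"tz":3.2,"turn":0,"jaw":0.5},
  {"tx":0,"ty":0.2,"tz":3.7,"turn":0,"jaw":0.5},
  {"tx":0,"ty":0.2,"tz":3.7,"turn":0,"jaw":0.5},
])

```text
time_s: 7.6
position: [0.553, -0.2768, 0.0528]
tool_rot: [[0.435, 0.9, -0.028], [0.9, -0.435, 0.013], [-0.0, -0.031, -1.0]]
ft_force: [-0.6, 0.2, -4.7]
grip_width: 0.0643
```

>>> apply_moves([
  {"tx":0,"ty":0,"tz":0,"turn":0,"jaw":-1},
  {"tx":0,"ty":0,"tz":0,"turn":0,"jaw":-1},
  {"tx":0,"ty":0,"tz":0,"turn":0,"jaw":-1},
  {"tx":0,"ty":0,"tz":0,"turn":0,"jaw":-1},
  {"tx":0,"ty":0,"tz":0,"turn":0,"jaw":-1},
], squeeze=60)

```text
time_s: 8.02
position: [0.5536, -0.2773, 0.054]
tool_rot: [[0.435, 0.9, -0.026], [0.9, -0.435, 0.012], [-0.001, -0.028, -1.0]]
ft_force: [0.3, 0.1, 3.7]
grip_width: 0.0295
```

```bash
python3 look.py w6
python3 - <<'E'
from h import *
s=telemetry.observe(); print(s['tool_rot'].round(3).tolist(), s['wrist_torque'].round(2))
E
```

```text
8.0167 [ 0.5536 -0.2773  0.054 ] [0.3 0.1 3.7] 0.02954066270983988
[[0.435, 0.9, -0.026], [0.9, -0.435, 0.012], [-0.001, -0.028, -1.0]] [-0.07 -0.25  0.02]
```

>>> apply_moves([
  {"tx":1,"ty":-1.2,"tz":0,"turn":-2,"jaw":-1},
  {"tx":2.6,"ty":-3,"tz":0.05,"turn":-5,"jaw":-1},
  {"tx":4.4,"ty":-5,"tz":0.1,"turn":-8,"jaw":-1},
  {"tx":6,"ty":-6.7,"tz":0.15,"turn":-10,"jaw":-1},
  {"tx":7,"ty":-7.8,"tz":0.18,"turn":-11.5,"jaw":-1},
])

```text
time_s: 8.53
position: [0.5126, -0.1785, 0.054]
tool_rot: [[0.244, 0.969, -0.027], [0.97, -0.244, 0.012], [0.005, -0.03, -1.0]]
ft_force: [0.8, -0.5, -4.4]
grip_width: 0.0293
```

>>> apply_moves([
  {"tx":0,"ty":0,"tz":0,"turn":0,"jaw":-1},
  {"tx":0,"ty":0,"tz":0,"turn":0,"jaw":-1},
])

```text
time_s: 8.7
position: [0.5121, -0.1775, 0.0541]
tool_rot: [[0.244, 0.969, -0.029], [0.97, -0.244, 0.014], [0.006, -0.032, -0.999]]
ft_force: [-1.6, 3.7, 0.8]
grip_width: 0.0294
```

```bash
cat > st.py <<'E'
from h import *
s=telemetry.observe(); p=s['position'];R=s['tool_rot']
u=np.array([.2463,.9692]);v=np.array([-.9692,.2463]);O=np.array([.6155,.0508])
print(s['time_s'],p.round(4),R.round(3).tolist(),"F",s['ft_force'].round(1),"T",s['wrist_torque'].round(2),s['grip_width'].round(4))
d=p[:2]-O; print("TCP in stand mm",(d@u*1e3).round(1),(d@v*1e3).round(1),"yaw",np.degrees(np.arctan2(R[1,0],R[0,0])).round(2), "Fstand",(s['ft_force'][:2]@u).round(1),(s['ft_force'][:2]@v).round(1))
E
python3 st.py; python3 look.py w7
python3 - <<'E'
from h import *
im,d=get_image("scene"); np.savez("s7.npz",im=im,d=d); c=cv2.resize(im[160:280,170:330],(800,600),interpolation=cv2.INTER_CUBIC)
cv2.imwrite("pics/s7c.png",c[:,:,::-1])
t=cv2.imread("pics/w7t.png"); cv2.imwrite("pics/w7tc.png",cv2.resize(t[110:230,200:360],(800,600),interpolation=cv2.INTER_CUBIC))
E
```

```text
8.7 [ 0.5121 -0.1775  0.0541] [-1.6  3.7  0.8] 0.02939930867145534Traceback (most recent call last):
  File "st.py", line 4, in <module>
    print(s['time_s'],p.round(4),R.round(3).tolist(),"F",s['ft_force'].round(1),"T",s['wrist_torque'].round(2),s['grip_width'].round(4))
                                                                                                               ^^^^^^^^^^^^^^^^^^^^^
AttributeError: 'float' object has no attribute 'round'
```

View pics/w7.png

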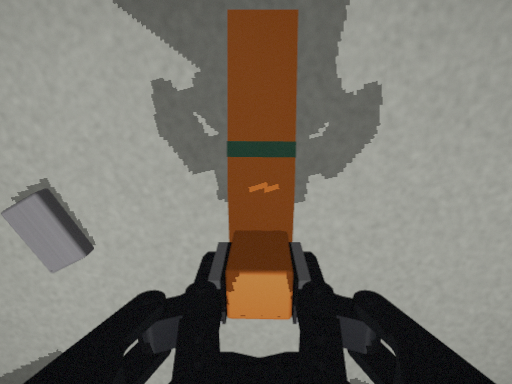

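```bash
sed -i "s/s\['grip_width'\].round(4)/round(s['grip_width'],4)/" st.py; python3 st.py
python3 - <<'E'
from h import *
z=np.load("w7.npz"); P=(z["K"],z["D"],z["R"],z["t"])
t=ray(P,[(263,10)],.005)[0]; g=ray(P,[(261.5,149.3)],.022)[0]
gg=ray(P,[(228,149.3),(295.5,149.3)],.022); print("bandw",np.linalg.norm(gg[0]-gg[1]))
u=np.array([.2463,.9692]);v=np.array([-.9692,.2463]);O=np.array([.6155,.0508])
for n,q in(("tip",t),("band",g)): d=q[:2]-O; print(n,(d@u*1e3).round(1),(d@v*1e3).round(1))
d=t-g; print(np.degrees(np.arctan2(d[1],d[0])),np.linalg.norm(d[:2]))
R=telemetry.observe()['tool_rot']; D=np.array([*(.072*u),0.]); print("push 72mm, tool cm",R.T@D*100)
E
```

```text
8.85 [ 0.5127 -0.1787  0.054 ] [[0.246, 0.969, -0.028], [0.969, -0.245, 0.013], [0.006, -0.03, -1.0]] F [-2.   7.   2.8] T [0.97 0.21 0.01] 0.0294
TCP in stand mm -247.7 43.1 yaw 75.79 Fstand 6.3 3.7
bandw 0.03578586134388493
tip -122.2 44.0
band -190.4 44.1
75.66953765331178 0.06819992979407691
push 72mm, tool cm [7.19990805e+00 7.00802268e-03 4.37510835e-02]
```

>>> apply_moves([
  {"tx":0.8,"ty":0,"tz":0,"turn":0,"jaw":-1},
  {"tx":2,"ty":0,"tz":0,"turn":0,"jaw":-1},
  {"tx":3.4,"ty":0,"tz":0,"turn":0,"jaw":-1},
  {"tx":4.8,"ty":0,"tz":0.02,"turn":0,"jaw":-1},
  {"tx":5.8,"ty":0,"tz":0.03,"turn":0,"jaw":-1},
])

```text
time_s: 9.27
position: [0.5276, -0.1216, 0.054]
tool_rot: [[0.245, 0.969, -0.027], [0.969, -0.245, 0.012], [0.005, -0.03, -1.0]]
ft_force: [-0.3, -2.6, -2.5]
grip_width: 0.0291
```

>>> apply_moves([
  {"tx":0.4,"ty":0,"tz":0,"turn":0,"jaw":-1},
  {"tx":0.6,"ty":0,"tz":0,"turn":0,"jaw":-1},
  {"tx":0.6,"ty":0,"tz":0,"turn":0,"jaw":-1},
])

```text
time_s: 9.52
position: [0.5295, -0.1153, 0.054]
tool_rot: [[0.245, 0.969, -0.027], [0.969, -0.245, 0.013], [0.006, -0.029, -1.0]]
ft_force: [1.8, 2.1, -1.0]
grip_width: 0.0292
```

```bash
python3 st.py; python3 look.py w8
python3 - <<'E'
from h import *
im,d=get_image("scene"); np.savez("s8.npz",im=im,d=d)
c=cv2.resize(im[170:270,190:310],(480,400),interpolation=cv2.INTER_CUBIC)[:,:,::-1]
w=cv2.resize(cv2.imread("pics/w8.png"),None,fx=.6,fy=.6)
o=np.zeros((400,790,3),np.uint8); o[:,:480]=c; o[:230,482:482+307]=w[:230]; cv2.imwrite("pics/c8.png",o)
E
```

```text
9.5167 [ 0.5295 -0.1153  0.054 ] [[0.245, 0.969, -0.027], [0.969, -0.245, 0.013], [0.006, -0.029, -1.0]] F [ 1.8  2.1 -1. ] T [ 0.4  -0.28 -0.04] 0.0292
TCP in stand mm -182.2 42.5 yaw 75.81 Fstand 2.5 -1.3
9.5167 [ 0.5295 -0.1153  0.054 ] [ 1.8  2.1 -1. ] 0.029238520165406796
```

View pics/c8.png

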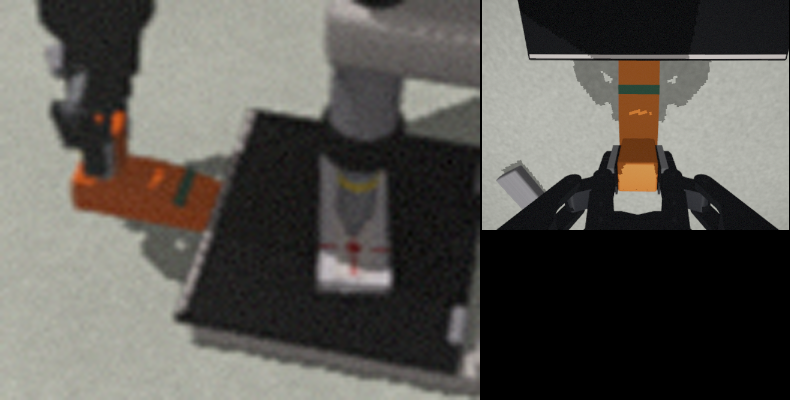

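```bash
cat > edge.py <<'E'
from h import *
import sys
z=np.load(sys.argv[1]+".npz"); im=z["im"]; lift=float(sys.argv[2]); P=(z["K"],z["D"],z["R"],z["t"]); g=im.mean(2)
u=np.array([.2463,.9692]);v=np.array([-.9692,.2463]);O=np.array([.6155,.0508])
print("camera stand x", (-P[2].T@P[3])[:2].dot(u)-O@u)
for c in (135,145,205,320,330,380):
    col=g[40:200,c]; print(c,"edge profile from 40:", [int(x) for x in col[40:80]])
hsv=cv2.cvtColor(im,cv2.COLOR_RGB2HSV).astype(int); m=(hsv[...,0]>40)&(hsv[...,0]<95)&(hsv[...,1]>90)
for a,c,mm in blobs(m,60):
    ys,xs=np.where(mm); q=ray(P,[c,(c[0],ys.min()-.5),(c[0],ys.max()+.5)],[.022,.021,.023]); print("band",a,c,ys.min(),ys.max(),((q[:,:2]-O)@u*1e3).round(1))
for r in range(90,108): 
    q=ray(P,[(262,r)]*2,[.018+lift,.026+lift]); print(r,((q[:,:2]-O)@u*1e3).round(1),end=' ')
E
python3 edge.py w8 0
```

```text
camera stand x -0.09875893361839813
135 edge profile from 40: [29, 24, 26, 28, 28, 26, 30, 24, 23, 29, 104, 195, 194, 194, 194, 194, 189, 117, 27, 45, 122, 178, 177, 174, 172, 173, 173, 174, 176, 174, 174, 173, 172, 173, 175, 175, 176, 177, 176, 178]
145 edge profile from 40: [27, 25, 24, 26, 28, 30, 28, 25, 29, 26, 98, 194, 195, 195, 195, 195, 190, 118, 26, 45, 118, 176, 175, 176, 176, 176, 176, 178, 176, 175, 176, 177, 175, 174, 174, 173, 172, 173, 172, 172]
205 edge profile from 40: [17, 16, 23, 16, 18, 20, 2, 19, 15, 21, 26, 104, 130, 133, 131, 132, 128, 79, 14, 17, 42, 112, 113, 114, 118, 117, 120, 119, 119, 122, 119, 120, 119, 120, 118, 118, 119, 119, 118, 118]
320 edge profile from 40: [13, 13, 19, 17, 12, 13, 15, 16, 17, 16, 31, 106, 128, 129, 132, 131, 131, 103, 12, 22, 18, 114, 113, 115, 116, 115, 115, 119, 116, 117, 114, 114, 113, 113, 112, 112, 112, 115, 112, 116]
330 edge profile from 40: [12, 18, 16, 11, 12, 16, 19, 11, 16, 12, 31, 106, 131, 131, 131, 130, 130, 102, 15, 13, 27, 118, 118, 114, 115, 113, 114, 114, 115, 113, 114, 113, 115, 114, 116, 112, 113, 114, 114, 113]
380 edge profile from 40: [25, 30, 26, 26, 29, 25, 22, 25, 27, 27, 62, 141, 194, 194, 194, 194, 195, 186, 29, 27, 37, 95, 114, 124, 174, 172, 172, 169, 168, 169, 168, 171, 171, 173, 174, 176, 175, 172, 172, 175]
band 995 [260.73768844 149.07035176] 142 156 [-125.8 -122.  -129.6]
90 [-96.3 -96.4] 91 [-96.8 -96.9] 92 [-97.2 -97.3] 93 [-97.7 -97.8] 94 [-98.2 -98.2] 95 [-98.7 -98.7] 96 [-99.2 -99.2] 97 [-99.7 -99.6] 98 [-100.2 -100.1] 99 [-100.6 -100.6] 100 [-101.1 -101. ] 101 [-101.6 -101.5] 102 [-102.1 -102. ] 103 [-102.6 -102.4] 104 [-103.1 -102.9] 105 [-103.6 -103.4] 106 [-104.1 -103.8] 107 [-104.6 -104.3]
```

>>> apply_moves([
  {"tx":0.4,"ty":0,"tz":0,"turn":0,"jaw":-1},
  {"tx":0.8,"ty":0,"tz":0,"turn":0,"jaw":-1},
  {"tx":1.2,"ty":0,"tz":0,"turn":0,"jaw":-1},
  {"tx":1.5,"ty":0,"tz":0,"turn":0,"jaw":-1},
  {"tx":1.5,"ty":0,"tz":0,"turn":0,"jaw":-1},
])

```text
time_s: 10.08
position: [0.5328, -0.1016, 0.054]
tool_rot: [[0.246, 0.969, -0.028], [0.969, -0.245, 0.012], [0.004, -0.03, -1.0]]
ft_force: [-0.8, -5.2, -4.6]
grip_width: 0.0292
```

```bash
python3 st.py; python3 look.py w9; python3 edge.py w9 0.001 | grep -v 1[34]5
```

```text
10.0833 [ 0.5328 -0.1016  0.054 ] [[0.246, 0.969, -0.028], [0.969, -0.245, 0.012], [0.004, -0.03, -1.0]] F [-0.8 -5.2 -4.6] T [-1.01  0.05 -0.03] 0.0292
TCP in stand mm -168.1 42.6 yaw 75.78 Fstand -5.2 -0.5
10.0833 [ 0.5328 -0.1016  0.054 ] [-0.8 -5.2 -4.6] 0.029160928962583568
camera stand x -0.08444571669540657
205 edge profile from 40: [20, 24, 27, 26, 16, 20, 23, 24, 25, 21, 16, 24, 19, 15, 15, 19, 19, 20, 20, 23, 22, 23, 22, 18, 21, 21, 20, 21, 21, 21, 21, 17, 18, 21, 20, 17, 17, 26, 20, 19]
320 edge profile from 40: [21, 20, 21, 19, 23, 19, 21, 18, 20, 20, 21, 24, 13, 19, 28, 20, 20, 19, 17, 19, 23, 23, 23, 26, 20, 25, 21, 25, 21, 22, 20, 23, 18, 7, 24, 20, 21, 22, 22, 25]
330 edge profile from 40: [22, 19, 21, 18, 22, 24, 23, 16, 20, 18, 23, 23, 23, 21, 20, 21, 23, 16, 23, 16, 21, 21, 23, 25, 17, 23, 20, 18, 19, 19, 23, 19, 18, 24, 25, 24, 20, 21, 27, 21]
380 edge profile from 40: [35, 35, 31, 33, 33, 27, 34, 30, 33, 33, 37, 34, 33, 33, 33, 34, 31, 33, 33, 34, 32, 32, 31, 35, 34, 32, 38, 34, 32, 35, 37, 31, 34, 35, 28, 19, 15, 21, 25, 20]
band 939 [260.97657082 149.49201278] 142 156 [-111.9 -107.9 -115.5]
90 [-82.2 -82.3] 91 [-82.7 -82.8] 92 [-83.2 -83.2] 93 [-83.7 -83.7] 94 [-84.1 -84.1] 95 [-84.6 -84.6] 96 [-85.1 -85.1] 97 [-85.6 -85.5] 98 [-86.1 -86. ] 99 [-86.5 -86.4] 100 [-87.  -86.9] 101 [-87.5 -87.4] 102 [-88.  -87.8] 103 [-88.5 -88.3] 104 [-89.  -88.8] 105 [-89.5 -89.2] 106 [-90.  -89.7] 107 [-90.5 -90.2]
```

>>> apply_moves([
  {"tx":0.3,"ty":0,"tz":0,"turn":0,"jaw":-1},
  {"tx":0.6,"ty":0,"tz":0,"turn":0,"jaw":-1},
  {"tx":0.9,"ty":0,"tz":0,"turn":0,"jaw":-1},
  {"tx":1.1,"ty":0,"tz":0,"turn":0,"jaw":-1},
  {"tx":1.1,"ty":0,"tz":0,"turn":0,"jaw":-1},
])

```text
time_s: 10.6
position: [0.5355, -0.0916, 0.054]
tool_rot: [[0.246, 0.969, -0.028], [0.969, -0.246, 0.01], [0.003, -0.029, -1.0]]
ft_force: [-1.1, -5.6, -3.9]
grip_width: 0.0294
```

```bash
python3 st.py; python3 look.py w10; sed -i 's/col\[40:80\]/col[40:150]/;s/range(90,108)/range(118,146)/' edge.py; python3 edge.py w10 0.004 | grep -v 1[34]5
python3 - <<'E'
from h import *
im,d=get_image("scene"); np.savez("s10.npz",im=im,d=d)
c=cv2.resize(im[170:270,190:310],(480,400),interpolation=cv2.INTER_CUBIC)[:,:,::-1]
w=cv2.imread("pics/w10.png")[60:260,110:410]
o=np.zeros((400,790,3),np.uint8); o[:,:480]=c; o[:200,482:782]=w; cv2.imwrite("pics/c10.png",o)
E
```

```text
10.6 [ 0.5355 -0.0916  0.054 ] [[0.246, 0.969, -0.028], [0.969, -0.246, 0.01], [0.003, -0.029, -1.0]] F [-1.1 -5.6 -3.9] T [-1.25  0.16  0.01] 0.0294
TCP in stand mm -157.7 42.5 yaw 75.78 Fstand -5.7 -0.3
10.6 [ 0.5355 -0.0916  0.054 ] [-1.1 -5.6 -3.9] 0.029398024382988094
camera stand x -0.07391776905962608
380 edge profile from 40: [32, 32, 35, 34, 33, 40, 34, 38, 32, 37, 32, 34, 36, 35, 33, 36, 38, 32, 35, 39, 37, 36, 35, 33, 33, 36, 40, 33, 38, 37, 35, 36, 37, 39, 37, 36, 35, 36, 36, 35, 30, 26, 27, 21, 25, 18, 29, 18, 26, 25, 29, 19, 23, 20, 22, 21, 24, 24, 23, 26, 24, 24, 27, 150, 158, 158, 158, 158, 159, 66, 22, 75, 201, 203, 204, 205, 206, 206, 205, 203, 204, 205, 205, 206, 208, 209, 209, 209, 208, 207, 208, 206, 206, 207, 207, 208, 208, 209, 211, 209, 209, 209, 208, 206, 208, 210, 208, 208, 206, 205]
band 400 [260.9225 153.5125] 151 156 [-103.7 -102.3 -105.1]
```

View pics/c10.png

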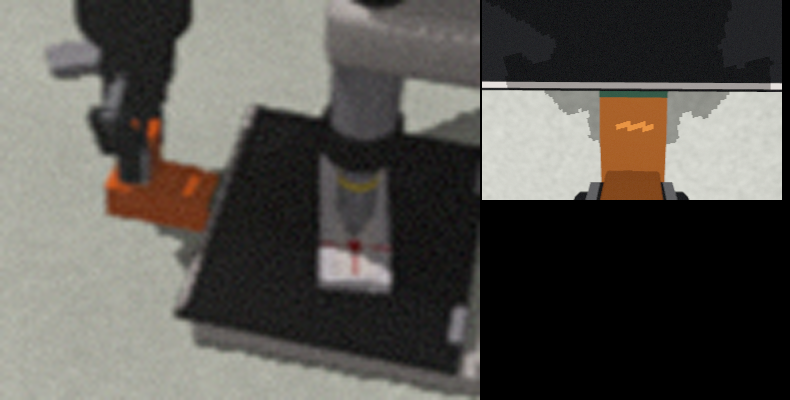

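```bash
python3 - <<'E'
from h import *
u=np.array([.2463,.9692]);v=np.array([-.9692,.2463]);O=np.array([.6155,.0508])
for n in("w8","w10"):
    z=np.load(n+".npz"); P=(z["K"],z["D"],z["R"],z["t"]); d=z["d"]; yy,xx=np.mgrid[0:384:2,0:512:2]; k=d[yy,xx]>0; uv=np.c_[xx[k],yy[k]]
    nn=cv2.undistortPoints(uv.astype(float).reshape(-1,1,2),P[0],P[1]).reshape(-1,2); X=(np.c_[nn,np.ones(len(nn))]*d[yy,xx][k][:,None]-P[3])@P[2]
    s=np.c_[(X[:,:2]-O)@u,(X[:,:2]-O)@v,X[:,2]]*1e3
    for nm,a in (("edge",(-98,-88,-70,25)),("edge2",(-98,-88,65,120)),("table",(-150,-110,75,120)),("table2",(-150,-110,-40,10)),("flat",(-135,-123,30,57))):
        q=s[(s[:,0]>a[0])&(s[:,0]<a[1])&(s[:,1]>a[2])&(s[:,1]<a[3])]; print(n,nm,len(q),np.median(q[:,2]).round(2) if len(q) else None)
    q=s[(s[:,0]>-155)&(s[:,0]<-115)&(abs(s[:,1]-43)<14)&(s[:,2]>24)&(s[:,2]<32)]
    if len(q)>30: A=np.linalg.lstsq(np.c_[q,][:, :2].copy()@np.eye(2)-q[:,:2].mean(0),q[:,2]-q[:,2].mean(),rcond=None)[0]; print("wedge top slope x,y",A.round(3),q[:,2].mean().round(2))
def spot(f):
    im=np.load(f)["im"]; hsv=cv2.cvtColor(im,cv2.COLOR_RGB2HSV).astype(int); m=((hsv[...,0]<8)|(hsv[...,0]>172))&(hsv[...,1]>90); m[:,:265]=0;m[:,295:]=0;m[:225]=0;m[245:]=0
    return [(a,c.round(2)) for a,c,_ in blobs(m,2)]
print(spot("s8.npz"),spot("s10.npz"))
E
python3 st.py
```

```text
w8 edge 1108 25.62
w8 edge2 616 25.58
w8 table 1205 -0.48
w8 table2 1420 -0.47
w8 flat 300 23.06
wedge top slope x,y [-0.162  0.004] 26.29
w10 edge 995 29.29
w10 edge2 552 29.32
w10 table 2309 91.01
w10 table2 2488 81.24
w10 flat 258 27.12
wedge top slope x,y [-0.066  0.007] 26.98
[(np.int32(2), array([270.5, 231. ])), (np.int32(6), array([278. , 231.5]))] [(np.int32(8), array([278.12, 230.88]))]
10.75 [ 0.5355 -0.0916  0.054 ] [[0.246, 0.969, -0.028], [0.969, -0.246, 0.011], [0.004, -0.029, -1.0]] F [-0.5 -5.6 -3.3] T [-1.21  0.12 -0.04] 0.0291
TCP in stand mm -157.7 42.5 yaw 75.77 Fstand -5.5 -0.9
```

```bash
python3 -c "
from rig import close_job; print(close_job())"
```

```text
the job is handed in; nothing more can be done
None
```

I slid the carrier until its red spot sat under the objective and let it go with the stage still down. I then pushed the wedge in under the stage and handed in at about 10.8 s, still gripping the wedge.

**Last checks before hand-in:**
- **Stage lift:** wrist depth shows the front edge up about 3.8 mm. In the wrist image the edge covers about half of the green band.
- **Wedge:** its top shows about 0.4° of sideways tilt, so it is flat on the table. The measured push on it is about 5.5 N, with the fingers closed on its post at 29 mm. The gripper itself is tilted about 1.7°.
- **Spot:** seen from the wrist camera after letting go, it was about 1 mm from under the objective tip. In the last scene image the spot had not moved sideways. It sat about 0.6 pixel higher, roughly what the lift would cause.
- **Bumps:** the force readings showed no bump on the microscope. I kept the path clear of the other things on the bench but did not re-measure them.

**One disagreement:** before I let go, the scene camera put the spot up to about 2.5 mm past the tip, and the wrist and top estimates differed by 1 to 2 mm. I moved the carrier back by about 1.5 mm as a compromise, which left it within the 5 mm limit.

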